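# Stack the well plates on the nest

### The arm

A 6-joint arm with a two-finger parallel gripper is mounted at the origin on a cart in front of the work surface, level with it; the furniture and walls round the work are solid. World frame = base frame: x ahead of the robot, y to its left, z up, the work surface at z = 0. Lengths are in m, angles in rad, forces in N, time in s.
With the tool pointing down it reaches from about 0.25 to 0.8 m from the base axis. Payload 3.9 kg.
Tool frame: the origin (TCP) lies at the very end of the fingers, on their centre line; the grasp point (between the pads) lies 19 mm behind it (env.pinch_z is the distance from the TCP to the grasp point, in m); z points along the fingers, y is the line along which they close (so a half turn about z gives the same grasp; the last joint's range is limited). The gripper opens to 85 mm and grips with 20 to 120 N. Pads are 22 mm wide; open, the fingers measure 114 mm over their backs; the gripper's body (76 mm by 85 mm) begins 54 mm behind the grasp point. The pads swing forward as they close: fully open they stand 13 mm farther back than shut.
Start: joints at [1.291, 0.26, -0.138, 1.173, 0, 1.571], TCP at [0.145, 0.505, 0.231] pointing down, gripper open.
Joint ranges: [-2.78, 2.78], [-0.83, 1.72], [-1.28, 1.37], [-1.9, 2.12], [-1.57, 1.48], [-3.14, 3.14]. Speed limits (rad/s): [2.57, 2.57, 3.14, 3.14, 3.14, 3.14].

### API

Orientations are given as a rotation vector (axis times angle).
In Python, from cell import env gives the robot as it stands.
- The arm moves only by the tool servo_tool, never from a script. Its argument "moves" is a list of rows, each an object of numbers: "gripper": the gripper command: -1 is fully open, 1 is shut, values between are in proportion; "tx", "ty", "tz": the shift along the tool's x, y, z each as a share of 2 cm, from -1 to 1; "twist": the turn about the tool's z as a share of 0.15 rad, from -1 to 1. In form: [{"gripper": .., "tx": .., "ty": .., "tz": .., "twist": ..}, ...]. A call has 1 to 8 rows; each row shifts and turns the commanded pose from where the row before left it, along the tool's axes as they then stand; what a row does not reach is not made up. A row lasts 1/8 s, in which the tool goes at most 62.5 mm and 10.7 degrees, less where a joint would pass 70% of its speed; a pose out of reach is approached as far as the arm can. A call with a number of a shift or a turn outside -1 to 1 is refused whole. A call with a gripper value outside its range is refused whole. The fingers move at their own pace and stop on an object; "newtons" is the grip in N (left out, the last holds). Time passes only in rows, so rows that do not move let the fingers close. It gives the time, the measured TCP pose, the force, the opening and the grip force at its end, in the units of the state.
- env.state(): the state, without advancing time (a new reading comes with each control period).
- env.camera(name): name is "side" or "top" or "wrist"; returns (picture, depth): 480x640x3 uint8, red, green, blue; 480x640 float32, m along the optical axis (not along the pixel's ray), 0 where there is no reading.
- env.get_calibration(name): a dict with "camera_matrix" (3x3 intrinsics, pixels), "k1" (the pictures are not rectified: a ray, as slopes to the right and down, at radius r is drawn at 1 + k1 r^2 times it, then the intrinsics apply), "rvec" (rotation vector, rad) and "tvec" (3), from world to camera coordinates, as OpenCV has them. Camera axes: x right, y down, z forward; pixel columns grow to the right and rows downward; lengths in m; the calibration is good to about 2 mm. A picture is of the moment at which its call begins: read the wrist's pose just before it. get_calibration takes no time and is no camera call; for the wrist camera it gives the pose at the moment of the call.
- env.sign_off(): hands the job in; it is judged then, once.
The state is a dict: "t": time; "joints": joint angles; "joint_vel": joint speeds; "effort": joint torques, N m; "position": TCP position; "eef_rot": TCP orientation; "ft_force": force on the tool from outside, world axes, zero at the start; "torque": the same for the moment, N m; "gripper_width": opening from 0.0 (shut) to 1.0 (fully open); "gripper_force": force on a finger pad.
Only numpy, scipy, OpenCV 4.12 (cv2) and the standard library are available. Lean on these libraries where they do the work, as an engineer would, in place of code of your own. Each camera call takes 0.05 s, during which the arm holds its last target. There are 200 camera calls.

### The job

Build the plate stack on the nest, one plate at a time from the bottom up: first the deep block with square wells, then the twelve-well plate, then the forty-well plate, and the lid on top. Turn each so that its two cut corners lie over the cut corners below and its skirt drops fully down, level. Leave the square-cornered trough, the beaker and the Petri dish where they are.

Things in the scene. Friction and masses are not known exactly. Their poses are not given: they have to be found in the camera images.
- square_well_block_center (a point): Deep well block, 40 mm high, six large square wells (2 by 3). 60 (x) by 90 (y) mm, 15 mm cut off both +y corners. Hollow skirt below: 7 mm deep, inside 55x85 mm. Shoulder at 34 mm carries the next rim; middle 51x81 mm, tapering to 47x77, stands 6 mm above it. Point: centre, 20 mm above underside; z up. Loose on the bench, 110 g, grey plastic, upright sides: grip across the 60 mm.
- twelve_well_plate_center (a point): Well plate, 24 mm high, twelve large round wells (3 by 4). 60 (x) by 90 (y) mm, 15 mm cut off both +y corners. Hollow skirt below: 7 mm deep, inside 55x85 mm. Shoulder at 18 mm carries the next rim; middle 51x81 mm, tapering to 47x77, stands 6 mm above it. Point: centre, 12 mm above underside; z up. Loose on the bench, 70 g, grey plastic, upright sides: grip across the 60 mm.
- forty_well_plate_center (a point): Well plate, 24 mm high, forty small round wells (5 by 8). 60 (x) by 90 (y) mm, 15 mm cut off both +y corners. Hollow skirt below: 7 mm deep, inside 55x85 mm. Shoulder at 18 mm carries the next rim; middle 51x81 mm, tapering to 47x77, stands 6 mm above it. Point: centre, 12 mm above underside; z up. Loose on the bench, 70 g, grey plastic, upright sides: grip across the 60 mm.
- lid_center (a point): Plate lid, 18 mm high, flat closed top, no wells. 60 (x) by 90 (y) mm, 15 mm cut off both +y corners. Hollow skirt below: 7 mm deep, inside 55x85 mm. Point: centre, 9 mm above underside; z up. Loose on the bench, 50 g, grey plastic, upright sides: grip across the 60 mm.
- nest_seat (a point): Nest, fixed: dark base 80x112x10 mm; on it an aluminium 60x90 mm shoulder, both +y corners cut, top 12 mm above the bench (the point: its centre). The first rim rests there; middle as on the plates, 6 mm higher. z up. Seated plates' axes are parallel to these, 2 mm play each way; turned end for end they stay up. Each plate's rim rests on the shoulder below.
- trough_center (a point): Reagent trough, grey, an open empty box 60 x 90 x 24 mm with four square corners, loose; the point is its centre, 12 mm up. Not part of the stack: stays where it is.
- beaker: Glass beaker 68 mm across, 85 mm high, loose, a bystander; origin at the centre of its underside.
- petri: Covered Petri dish 59 mm across, 14 mm high, loose, a bystander; origin at the centre of its underside.

How it is judged:
By the outcome, as a careful person would: the job done as asked, in the order asked, and still so for the second after the job is handed in, with the robot touching nothing.
It also fails if it takes over 99 s, if anything falls off the work surface, if the arm or the gripper's body presses on something with over 40 N, if the wrist force passes 120 N, or if a joint passes its speed limit or range.

## Working session

There is one attempt and no reset: what is moved stays moved. The work goes in short steps, Python scripts to look and compute and a tool call to move; the robot and the scene stay as the last step left them, time stands still between calls to the robot, and variables do not carry over. Pictures are saved under pics/ and viewed, at most 14 in all, crops included, and the job is handed in when it is done.

Besides the shell and the picture viewer there is one more tool, called as name(argument=value, ...), one argument or row to a line, values as JSON. servo_tool: Moves the arm, as the interface text tells. Shift numbers are shares of 2 cm and turn numbers shares of 0.15 rad, none past 1 either way. Its arguments: {"type":"object","properties":{"moves":{"type":"array"},"newtons":{"type":"number"}},"required":["moves"]}

```bash
ls; mkdir -p pics; python3 - <<'E'
from cell import env
import cv2,numpy as np
print(env.state())
for n in ["top","side"]:
    p,d=env.camera(n); cv2.imwrite(f"pics/{n}0.png",p[:,:,::-1]); np.save(f"pics/{n}0d.npy",d)
    print(n,env.get_calibration(n))
E
```

```text
pics
{'t': 0.0, 'joints': array([ 1.29101655e+00,  2.60650338e-01, -1.39375508e-01,  1.17269351e+00,
        3.17660243e-05,  1.57076291e+00]), 'joint_vel': array([ 0.00165467, -0.00113994, -0.00111738, -0.00024532, -0.00012715,
        0.00101939]), 'effort': array([-1.31573408e-03, -4.05679250e+01,  2.53922921e+01,  1.88955513e-02,
       -1.17508321e-04,  8.39950701e-06]), 'position': array([0.14477768, 0.50393405, 0.23048012]), 'eef_rot': array([-4.37951179e-01, -3.11061276e+00,  2.98393482e-03]), 'ft_force': array([ 0.14626378,  0.55421686, -0.17997648]), 'torque': array([-0.01463475, -0.01899967,  0.01134523]), 'gripper_force': 0.0, 'gripper_width': 0.9986256419411601}
top {'camera_matrix': array([[527.26872463,   0.        , 330.05820635],
       [  0.        , 527.26872463, 239.92576402],
       [  0.        ,   0.        ,   1.        ]]), 'k1': -0.04652408634745345, 'rvec': array([ 2.17683787, -2.14915353,  0.08654887]), 'tvec': array([0.05307773, 0.51919912, 0.92857122])}
side {'camera_matrix': array([[479.13582288,   0.        , 316.98293743],
       [  0.        , 479.13582288, 243.16176243],
       [  0.        ,   0.        ,   1.        ]]), 'k1': 0.005454489307943633, 'rvec': array([ 0.2803353 , -2.75974544,  1.25774512]), 'tvec': array([0.54136747, 0.06787827, 0.94837485])}
```

View pics/top0.png

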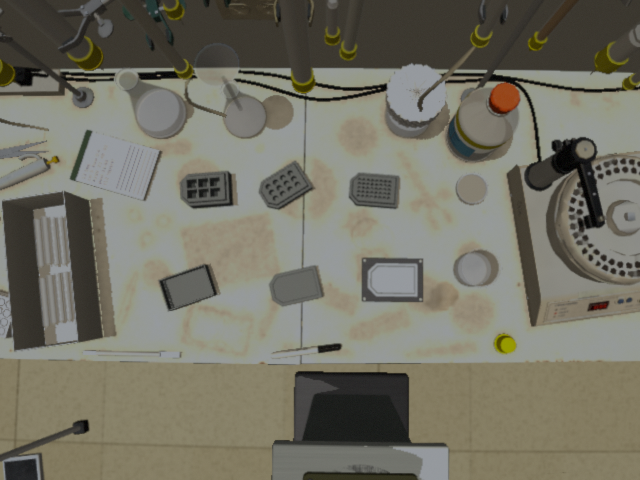

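View pics/side0.png

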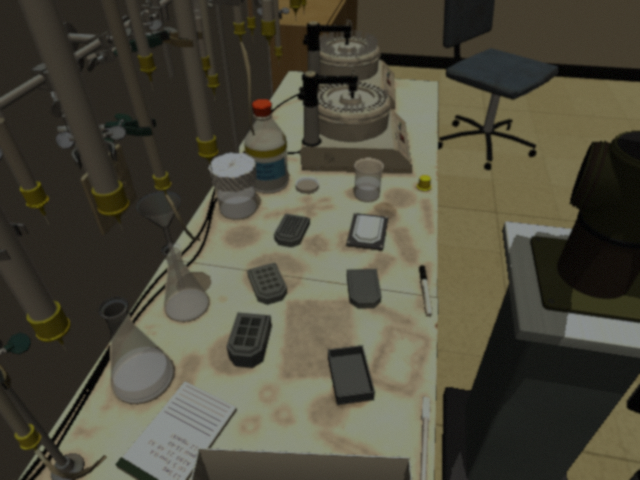

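The top view shows the block (207,188), twelve-well (285,185), forty-well (374,190), lid (297,286), trough (188,287), nest (392,279), beaker (475,268) and Petri dish (471,189). The trough, beaker and Petri dish are not to be moved. Next I measure the outlines.

```bash
cat > h.py <<'E'
import cv2,numpy as np
from cell import env
def cal(n):
    c=env.get_calibration(n);R=cv2.Rodrigues(c['rvec'])[0];return c['camera_matrix'],np.array([c['k1'],0,0,0.]),R,c['tvec'],c['rvec']
def cloud(d,n,c=None):
    K,k,R,t,_=c or cal(n); v,u=np.mgrid[:480,:640]
    p=cv2.undistortPoints(np.stack([u,v],-1).reshape(-1,1,2).astype(np.float64),K,k).reshape(480,640,2)
    P=np.dstack([p*d[...,None],d])-t
    return P@R
def rectify(pic,n,z,x0,x1,y0,y1,s,c=None):
    "image of plane z, s px/m, up=+x, left=+y"
    K,k,R,t,rv=c or cal(n); H,W=int((x1-x0)*s),int((y1-y0)*s)
    i,j=np.mgrid[:H,:W]; P=np.stack([x1-i/s,y1-j/s,0*i+z],-1).reshape(-1,3)
    q=cv2.projectPoints(P,rv,t,K,k)[0].reshape(H,W,2).astype(np.float32)
    return cv2.remap(pic,q[...,0],q[...,1],cv2.INTER_CUBIC)
E
python3 - <<'E'
from h import *
p=cv2.imread('pics/top0.png');d=np.load('pics/top0d.npy')
P=cloud(d,'top')
for n,(u,v) in dict(block=(207,188),twelve=(285,185),forty=(374,190),lid=(297,286),trough=(188,287),nest=(392,279),bk=(475,268),petri=(471,189)).items():
    w=P[v-32:v+33,u-36:u+37]; zz=w[...,2]
    th=0.006
    m=((zz>th)&(d[v-32:v+33,u-36:u+37]>0)).astype(np.uint8)
    nn,L,st,ce=cv2.connectedComponentsWithStats(m); l=L[32,36] or 1+np.argmax(st[1:,4])
    q=w[L==l]; r=cv2.minAreaRect(q[:,:2].astype(np.float32))
    print(n,P[v,u].round(4),st[l,4],np.percentile(q[:,2],[5,25,50,75,95]).round(4),np.round(r[0],4),np.round(r[1],4),round(r[2],1))
a=rectify(p,'top',0.02,0.2,0.55,-0.25,0.33,1360)
cv2.imwrite('pics/r0.png',a); print(a.shape)
E
```

```text
block [0.6097 0.2848 0.0366] 1713 [0.0096 0.024  0.0347 0.0391 0.0418] [0.6087 0.2907] [0.0611 0.0912] 4.8
twelve [0.6185 0.1436 0.0267] 1505 [0.0094 0.0173 0.0217 0.0242 0.0264] [0.6186 0.1475] [0.0598 0.09  ] 32.8
forty [ 0.6107 -0.0192  0.0274] 1496 [0.0123 0.0175 0.0217 0.0242 0.0263] [ 0.6149 -0.0185] [0.0883 0.0604] 85.6
lid [0.4346 0.1186 0.0187] 1577 [0.0144 0.0163 0.0175 0.0188 0.0205] [0.4348 0.1229] [0.0599 0.0902] 13.7
trough [0.4299 0.3227 0.0013] 467 [0.007  0.014  0.021  0.0239 0.0263] [0.4302 0.3206] [0.0606 0.0923] 20.0
nest [ 0.4495 -0.053   0.0198] 2647 [0.0083 0.0105 0.0131 0.0179 0.0203] [ 0.4495 -0.0539] [0.1107 0.0799] 89.5
bk [ 0.4704 -0.1994  0.035 ] 1560 [0.0255 0.0352 0.0378 0.068  0.0846] [ 0.47   -0.1974] [0.0674 0.0669] 77.0
petri [ 0.6173 -0.1993  0.0144] 834 [0.0112 0.0133 0.0146 0.0157 0.0171] [ 0.6192 -0.201 ] [0.0574 0.0605] 44.1
(476, 788, 3)
```

View pics/r0.png

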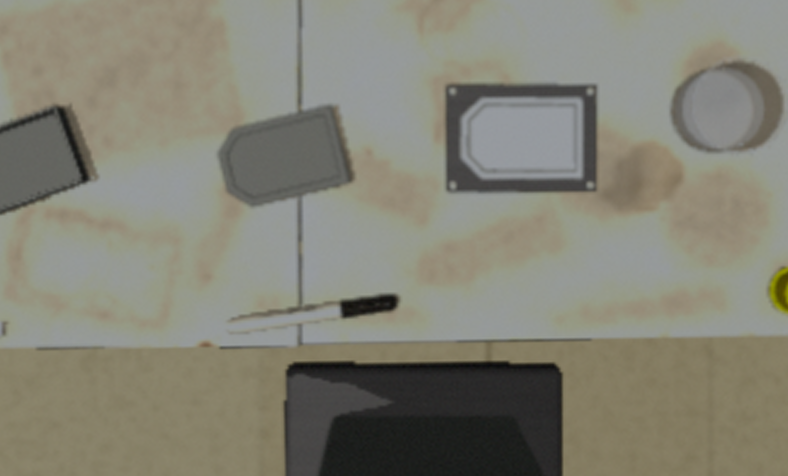

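The lid's and the nest's cut corners are on the left, towards world +y. My crop cut off the upper row, so I look at that.

```bash
python3 - <<'E'
from h import *
p=cv2.imread('pics/top0.png')
a=rectify(p,'top',0.024,0.54,0.69,-0.1,0.38,1600)
cv2.imwrite('pics/r1.png',a)
c=env.get_calibration('wrist');R=cv2.Rodrigues(c['rvec'])[0];s=env.state()
T=cv2.Rodrigues(s['eef_rot'])[0]
print('tool',T.round(3)); print('cam in tool',T.T@R.T, T.T@(-R.T@c['tvec']-s['position']))
E
```

```text
tool [[-0.961  0.276 -0.   ]
 [ 0.276  0.961 -0.002]
 [-0.    -0.002 -1.   ]]
cam in tool [[-5.10427460e-05 -9.44592309e-01 -3.28245894e-01]
 [ 9.99999972e-01 -1.24000734e-04  2.01335024e-04]
 [-2.30882247e-04 -3.28245875e-01  9.44592289e-01]] [ 0.0847666   0.00020777 -0.14125331]
```

View pics/r1.png

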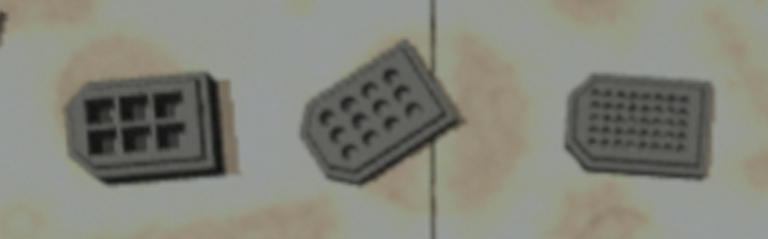

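The cut ends of all the plates face roughly world +y. The yaws are block +4.8°, twelve-well +32.8°, forty-well −4.4°, lid +13.7° and nest −0.5°. Next is a planner that prints the rows for me.

```bash
cat >> h.py <<'E'
def pose():
    s=env.state();T=cv2.Rodrigues(s['eef_rot'])[0]
    return s['position'],np.degrees(np.arctan2(T[1,0],T[0,0]))%360,s
def plan(*tg,start=None):
    "targets (x,y,z,phi deg of tool x); prints rows tx,ty,tz,twist"
    p,f,_=pose()
    if start is not None: p,f=np.array(start[:3]),start[3]
    for g in tg:
        e=np.array(g[:3])-p; df=g[3]-f
        n=max(1,int(np.ceil(max(np.linalg.norm(e)/.0199,abs(df)/8.5))))
        print('to',np.round(g,4),'n',n)
        for i in range(n):
            a=np.radians(f+df*i/n); c,s=np.cos(a),np.sin(a)
            print([round(float(v),2) for v in (np.array([c*e[0]+s*e[1],s*e[0]-c*e[1],-e[2]])/n/.02).tolist()+[-df/n/8.594]])
        p,f=np.array(g[:3]),g[3]
def wrist(xy,th,name=None,zmax=.2,r=.075):
    "plate outline from wrist depth near xy, points with th<z<zmax"
    c=cal('wrist'); pic,d=env.camera('wrist')
    if name: cv2.imwrite(name,pic[:,:,::-1])
    P=cloud(d,'wrist',c); m=(d>0)&(P[...,2]>th)&(P[...,2]<zmax)&(np.hypot(P[...,0]-xy[0],P[...,1]-xy[1])<r)
    m=cv2.morphologyEx(m.astype(np.uint8),cv2.MORPH_OPEN,np.ones((3,3)))
    n,L,st,_=cv2.connectedComponentsWithStats(m); l=1+np.argmax(st[1:,4]); q=P[L==l]
    R=cv2.minAreaRect(q[:,:2].astype(np.float32)); w,h=R[1]; yaw=R[2] if w<h else R[2]-90
    yaw=(yaw+90)%180-90
    print('wrist rect',np.round(R[0],4),np.round(R[1],4),'yaw',round(yaw,2),'z',np.percentile(q[:,2],[2,50,98]).round(4),len(q))
    return q
E
python3 - <<'E'
from h import *
plan((.25,.38,.22,125),(.6087,.2907,.15,94.8))
E
```

```text
to [  0.25   0.38   0.22 125.  ] n 9
[-0.75, -0.5, 0.06, 0.5]
[-0.79, -0.44, 0.06, 0.5]
[-0.82, -0.38, 0.06, 0.5]
[-0.85, -0.32, 0.06, 0.5]
[-0.87, -0.25, 0.06, 0.5]
[-0.88, -0.19, 0.06, 0.5]
[-0.9, -0.12, 0.06, 0.5]
[-0.9, -0.05, 0.06, 0.5]
[-0.9, 0.02, 0.06, 0.5]
to [ 0.6087  0.2907  0.15   94.8   ] n 19
[-0.73, 0.64, 0.18, 0.18]
[-0.72, 0.66, 0.18, 0.18]
[-0.7, 0.68, 0.18, 0.18]
[-0.68, 0.7, 0.18, 0.18]
[-0.66, 0.72, 0.18, 0.18]
[-0.64, 0.73, 0.18, 0.18]
[-0.62, 0.75, 0.18, 0.18]
[-0.6, 0.77, 0.18, 0.18]
[-0.58, 0.78, 0.18, 0.18]
[-0.55, 0.8, 0.18, 0.18]
[-0.53, 0.82, 0.18, 0.18]
[-0.51, 0.83, 0.18, 0.18]
[-0.48, 0.84, 0.18, 0.18]
[-0.46, 0.86, 0.18, 0.18]
[-0.44, 0.87, 0.18, 0.18]
[-0.41, 0.88, 0.18, 0.18]
[-0.39, 0.89, 0.18, 0.18]
[-0.36, 0.9, 0.18, 0.18]
[-0.34, 0.91, 0.18, 0.18]
```

servo_tool(
  moves=[
    {"gripper": -1, "tx": -0.75, "ty": -0.5, "tz": 0.06, "twist": 0.5},
    {"gripper": -1, "tx": -0.79, "ty": -0.44, "tz": 0.06, "twist": 0.5},
    {"gripper": -1, "tx": -0.82, "ty": -0.38, "tz": 0.06, "twist": 0.5},
    {"gripper": -1, "tx": -0.85, "ty": -0.32, "tz": 0.06, "twist": 0.5},
    {"gripper": -1, "tx": -0.87, "ty": -0.25, "tz": 0.06, "twist": 0.5},
    {"gripper": -1, "tx": -0.88, "ty": -0.19, "tz": 0.06, "twist": 0.5},
    {"gripper": -1, "tx": -0.9, "ty": -0.12, "tz": 0.06, "twist": 0.5},
    {"gripper": -1, "tx": -0.9, "ty": -0.02, "tz": 0.06, "twist": 1},
  ],
)

```text
t: 1.1
position: [0.2395, 0.3942, 0.2212]
eef_rot: [-1.45, -2.787, 0.002]
ft_force: [0.3, 0.2, -0.5]
gripper_width: 1.004
gripper_force: 0.0
```

```bash
python3 - <<'E'
from h import *
print(pose()[:2])
plan((.6087,.2907,.15,94.8))
E
```

```text
(array([0.2395265 , 0.39416108, 0.22124099]), np.float64(125.03507527419994))
to [ 0.6087  0.2907  0.15   94.8   ] n 20
[-0.74, 0.61, 0.18, 0.18]
[-0.73, 0.63, 0.18, 0.18]
[-0.71, 0.65, 0.18, 0.18]
[-0.69, 0.66, 0.18, 0.18]
[-0.67, 0.68, 0.18, 0.18]
[-0.66, 0.7, 0.18, 0.18]
[-0.64, 0.72, 0.18, 0.18]
[-0.62, 0.73, 0.18, 0.18]
[-0.6, 0.75, 0.18, 0.18]
[-0.58, 0.76, 0.18, 0.18]
[-0.56, 0.78, 0.18, 0.18]
[-0.54, 0.79, 0.18, 0.18]
[-0.52, 0.81, 0.18, 0.18]
[-0.49, 0.82, 0.18, 0.18]
[-0.47, 0.83, 0.18, 0.18]
[-0.45, 0.85, 0.18, 0.18]
[-0.43, 0.86, 0.18, 0.18]
[-0.4, 0.87, 0.18, 0.18]
[-0.38, 0.88, 0.18, 0.18]
[-0.36, 0.89, 0.18, 0.18]
```

servo_tool(
  moves=[
    {"gripper": -1, "tx": -0.74, "ty": 0.61, "tz": 0.18, "twist": 0.18},
    {"gripper": -1, "tx": -0.73, "ty": 0.63, "tz": 0.18, "twist": 0.18},
    {"gripper": -1, "tx": -0.71, "ty": 0.65, "tz": 0.18, "twist": 0.18},
    {"gripper": -1, "tx": -0.69, "ty": 0.66, "tz": 0.18, "twist": 0.18},
    {"gripper": -1, "tx": -0.67, "ty": 0.68, "tz": 0.18, "twist": 0.18},
    {"gripper": -1, "tx": -0.66, "ty": 0.7, "tz": 0.18, "twist": 0.18},
    {"gripper": -1, "tx": -0.64, "ty": 0.72, "tz": 0.18, "twist": 0.18},
    {"gripper": -1, "tx": -0.62, "ty": 0.73, "tz": 0.18, "twist": 0.18},
  ],
)

```text
t: 2.1
position: [0.3886, 0.3535, 0.1926]
eef_rot: [-1.738, -2.617, -0.0]
ft_force: [-0.0, -0.6, 0.5]
gripper_width: 1.001
gripper_force: 0.0
```

servo_tool(
  moves=[
    {"gripper": -1, "tx": -0.6, "ty": 0.75, "tz": 0.18, "twist": 0.18},
    {"gripper": -1, "tx": -0.58, "ty": 0.76, "tz": 0.18, "twist": 0.18},
    {"gripper": -1, "tx": -0.56, "ty": 0.78, "tz": 0.18, "twist": 0.18},
    {"gripper": -1, "tx": -0.54, "ty": 0.79, "tz": 0.18, "twist": 0.18},
    {"gripper": -1, "tx": -0.52, "ty": 0.81, "tz": 0.18, "twist": 0.18},
    {"gripper": -1, "tx": -0.49, "ty": 0.82, "tz": 0.18, "twist": 0.18},
    {"gripper": -1, "tx": -0.47, "ty": 0.83, "tz": 0.18, "twist": 0.18},
    {"gripper": -1, "tx": -0.45, "ty": 0.85, "tz": 0.18, "twist": 0.18},
  ],
)

```text
t: 3.1
position: [0.5361, 0.3116, 0.1638]
eef_rot: [-2.01, -2.414, 0.0]
ft_force: [1.0, 0.2, -0.8]
gripper_width: 0.999
gripper_force: 0.0
```

servo_tool(
  moves=[
    {"gripper": -1, "tx": -0.43, "ty": 0.86, "tz": 0.18, "twist": 0.18},
    {"gripper": -1, "tx": -0.4, "ty": 0.87, "tz": 0.18, "twist": 0.18},
    {"gripper": -1, "tx": -0.38, "ty": 0.88, "tz": 0.18, "twist": 0.18},
    {"gripper": -1, "tx": -0.36, "ty": 0.89, "tz": 0.18, "twist": 0.18},
    {"gripper": -1, "tx": 0, "ty": 0, "tz": 0, "twist": 0},
  ],
)

```text
t: 3.72
position: [0.6099, 0.2902, 0.1489]
eef_rot: [-2.137, -2.302, 0.001]
ft_force: [-0.9, -0.3, -0.0]
gripper_width: 1.002
gripper_force: 0.0
```

```bash
python3 - <<'E'
from h import *
print(pose()[:2])
q=wrist((.6087,.2907),.006,'pics/w0.png',zmax=.06)
plan((.6087,.2907,.06,94.8),(.6087,.2907,.004,94.8))
E
```

```text
(array([0.60993466, 0.29022932, 0.1489175 ]), np.float64(94.25450659420576))
wrist rect [0.6107 0.2899] [0.0602 0.0909] yaw 4.75 z [0.008  0.0332 0.0398] 8191
to [6.087e-01 2.907e-01 6.000e-02 9.480e+01] n 5
[0.0, -0.0, 0.89, -0.01]
[0.0, -0.0, 0.89, -0.01]
[0.0, -0.0, 0.89, -0.01]
[0.0, -0.0, 0.89, -0.01]
[0.0, -0.0, 0.89, -0.01]
to [6.087e-01 2.907e-01 4.000e-03 9.480e+01] n 3
[0.0, 0.0, 0.93, -0.0]
[0.0, 0.0, 0.93, -0.0]
[0.0, 0.0, 0.93, -0.0]
```

View pics/w0.png

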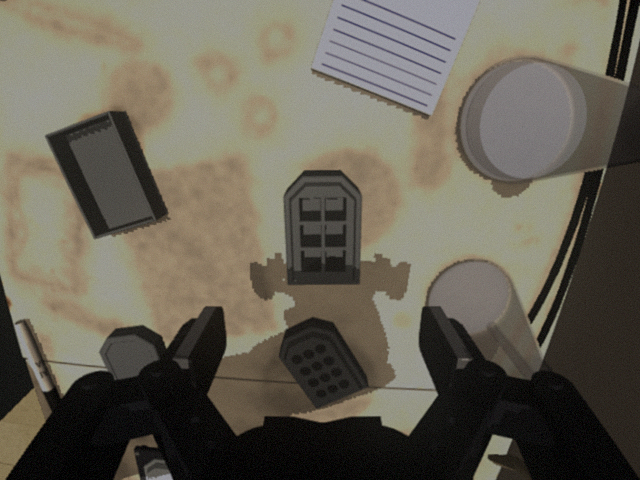

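The block sits centred between the fingers (block at about (323,230)) and the wrist depth agrees with the top view. I descend and grip.

servo_tool(
  moves=[
    {"gripper": -1, "tx": 0, "ty": 0, "tz": 0.9, "twist": 0},
    {"gripper": -1, "tx": 0, "ty": 0, "tz": 0.9, "twist": 0},
    {"gripper": -1, "tx": 0, "ty": 0, "tz": 0.9, "twist": 0},
    {"gripper": -1, "tx": 0, "ty": 0.05, "tz": 0.9, "twist": 0},
    {"gripper": -1, "tx": 0, "ty": 0, "tz": 0.9, "twist": 0},
    {"gripper": -1, "tx": 0, "ty": 0, "tz": 0.9, "twist": 0},
    {"gripper": -1, "tx": 0, "ty": 0, "tz": 0.9, "twist": 0},
    {"gripper": -1, "tx": 0, "ty": 0, "tz": 0.9, "twist": 0},
  ],
)

```text
t: 4.78
position: [0.6095, 0.2911, 0.0048]
eef_rot: [-2.135, -2.305, -0.0]
ft_force: [0.4, 0.4, -0.2]
gripper_width: 0.998
gripper_force: 0.0
```

servo_tool(
  moves=[
    {"gripper": 1, "tx": 0, "ty": 0, "tz": 0.0, "twist": 0},
    {"gripper": 1},
    {"gripper": 1},
    {"gripper": 1},
    {"gripper": 1},
  ],
  newtons=40,
)

```text
$.moves[1]: bad value
```

```bash
python3 - <<'E'
from h import *
print(pose()[:2])
s=env.state();print(s['gripper_width'],s['gripper_force'],s['ft_force'])
p,d=env.camera('side'); cv2.imwrite('pics/s1.png',cv2.resize(p[270:420,170:370,::-1],None,fx=3,fy=3))
E
```

```text
(array([0.60953656, 0.2911202 , 0.00478987]), np.float64(94.37059969315557))
0.9982820544719039 0.0 [ 0.38624054  0.38806902 -0.22779474]
```

View pics/s1.png

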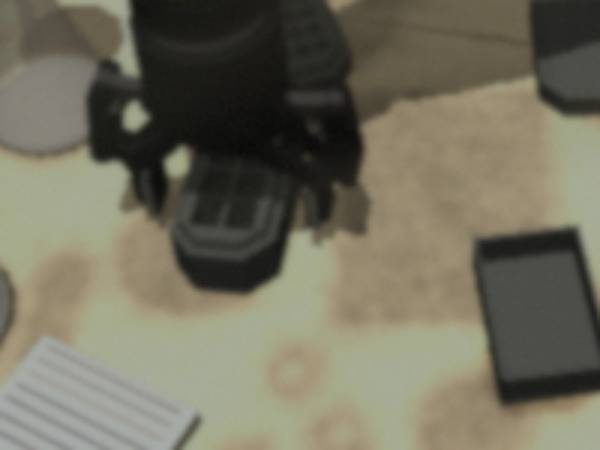

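The open fingers straddle the block. Every row needs all its fields, so I close again with full rows.

servo_tool(
  moves=[
    {"gripper": 1, "tx": 0, "ty": 0, "tz": 0, "twist": 0},
    {"gripper": 1, "tx": 0, "ty": 0, "tz": 0, "twist": 0},
    {"gripper": 1, "tx": 0, "ty": 0, "tz": 0, "twist": 0},
    {"gripper": 1, "tx": 0, "ty": 0, "tz": 0, "twist": 0},
  ],
  newtons=40,
)

```text
t: 5.32
position: [0.61, 0.2911, 0.0063]
eef_rot: [2.135, 2.304, 0.001]
ft_force: [-0.8, 0.3, 0.8]
gripper_width: 0.694
gripper_force: 44.7
```

servo_tool(
  moves=[
    {"gripper": 1, "tx": 0, "ty": 0, "tz": -0.5, "twist": 0},
    {"gripper": 1, "tx": 0, "ty": 0, "tz": -1, "twist": 0},
    {"gripper": 1, "tx": 0, "ty": 0, "tz": -1, "twist": 0},
    {"gripper": 1, "tx": 0, "ty": 0, "tz": -1, "twist": 0},
    {"gripper": 1, "tx": 0, "ty": 0, "tz": -1, "twist": 0},
  ],
)

```text
t: 5.95
position: [0.6097, 0.2909, 0.0971]
eef_rot: [2.135, 2.304, 0.001]
ft_force: [0.1, 0.2, -0.6]
gripper_width: 0.693
gripper_force: 44.5
```

```bash
python3 - <<'E'
from h import *
p,f,s=pose(); print(p,f,s['gripper_width'],s['gripper_force'])
q=wrist(p[:2],p[2]-.006,zmax=p[2]+.06)
plan((.45,-.053,.09,89.5))
E
```

```text
[0.60968046 0.29092827 0.09707146] 94.35383331480737 0.6931139254920148 44.469791650772095
wrist rect [0.6156 0.29  ] [0.1076 0.0988] yaw -51.64 z [0.0996 0.1279 0.156 ] 40251
to [ 4.50e-01 -5.30e-02  9.00e-02  8.95e+01] n 20
[-0.83, -0.47, 0.03, 0.03]
[-0.83, -0.46, 0.03, 0.03]
[-0.83, -0.46, 0.03, 0.03]
[-0.83, -0.46, 0.03, 0.03]
[-0.84, -0.45, 0.03, 0.03]
[-0.84, -0.45, 0.03, 0.03]
[-0.84, -0.45, 0.03, 0.03]
[-0.84, -0.44, 0.03, 0.03]
[-0.84, -0.44, 0.03, 0.03]
[-0.85, -0.44, 0.03, 0.03]
[-0.85, -0.43, 0.03, 0.03]
[-0.85, -0.43, 0.03, 0.03]
[-0.85, -0.42, 0.03, 0.03]
[-0.85, -0.42, 0.03, 0.03]
[-0.85, -0.42, 0.03, 0.03]
[-0.86, -0.41, 0.03, 0.03]
[-0.86, -0.41, 0.03, 0.03]
[-0.86, -0.41, 0.03, 0.03]
[-0.86, -0.4, 0.03, 0.03]
[-0.86, -0.4, 0.03, 0.03]
```

servo_tool(
  moves=[
    {"gripper": 1, "tx": -0.83, "ty": -0.47, "tz": 0.03, "twist": 0.03},
    {"gripper": 1, "tx": -0.83, "ty": -0.46, "tz": 0.03, "twist": 0.03},
    {"gripper": 1, "tx": -0.83, "ty": -0.46, "tz": 0.03, "twist": 0.03},
    {"gripper": 1, "tx": -0.83, "ty": -0.46, "tz": 0.03, "twist": 0.03},
    {"gripper": 1, "tx": -0.84, "ty": -0.45, "tz": 0.03, "twist": 0.03},
    {"gripper": 1, "tx": -0.84, "ty": -0.45, "tz": 0.03, "twist": 0.03},
    {"gripper": 1, "tx": -0.84, "ty": -0.45, "tz": 0.03, "twist": 0.03},
    {"gripper": 1, "tx": -0.84, "ty": -0.44, "tz": 0.03, "twist": 0.03},
  ],
)

```text
t: 7.0
position: [0.5445, 0.1522, 0.0909]
eef_rot: [2.177, 2.265, 0.0]
ft_force: [-0.0, 0.8, -2.6]
gripper_width: 0.691
gripper_force: 44.5
```

servo_tool(
  moves=[
    {"gripper": 1, "tx": -0.84, "ty": -0.44, "tz": 0.03, "twist": 0.03},
    {"gripper": 1, "tx": -0.85, "ty": -0.44, "tz": 0.03, "twist": 0.03},
    {"gripper": 1, "tx": -0.85, "ty": -0.43, "tz": 0.03, "twist": 0.03},
    {"gripper": 1, "tx": -0.85, "ty": -0.43, "tz": 0.03, "twist": 0.03},
    {"gripper": 1, "tx": -0.85, "ty": -0.42, "tz": 0.03, "twist": 0.03},
    {"gripper": 1, "tx": -0.85, "ty": -0.42, "tz": 0.03, "twist": 0.03},
    {"gripper": 1, "tx": -0.85, "ty": -0.42, "tz": 0.03, "twist": 0.03},
    {"gripper": 1, "tx": -0.86, "ty": -0.41, "tz": 0.03, "twist": 0.03},
  ],
)

```text
t: 8.0
position: [0.4796, 0.0144, 0.0861]
eef_rot: [2.217, 2.225, 0.0]
ft_force: [0.2, -0.2, -1.3]
gripper_width: 0.697
gripper_force: 44.6
```

servo_tool(
  moves=[
    {"gripper": 1, "tx": -0.86, "ty": -0.41, "tz": 0.03, "twist": 0.03},
    {"gripper": 1, "tx": -0.86, "ty": -0.41, "tz": 0.03, "twist": 0.03},
    {"gripper": 1, "tx": -0.86, "ty": -0.4, "tz": 0.03, "twist": 0.03},
    {"gripper": 1, "tx": -0.86, "ty": -0.4, "tz": 0.03, "twist": 0.03},
    {"gripper": 1, "tx": 0, "ty": 0, "tz": 0, "twist": 0},
  ],
)

```text
t: 8.62
position: [0.4466, -0.0543, 0.0836]
eef_rot: [-2.239, -2.203, 0.001]
ft_force: [-0.6, -0.8, -1.6]
gripper_width: 0.696
gripper_force: 44.5
```

```bash
python3 - <<'E'
from h import *
p,f,s=pose(); print(p,f)
d=np.load('pics/top0d.npy');P=cloud(d,'top')
w=P[240:315,350:435].reshape(-1,3)
for lo,hi in ((.006,.03),(.0115,.03),(.015,.03)):
    m=((w[:,2]>lo)&(w[:,2]<hi)).reshape(75,85).astype(np.uint8)
    m=cv2.morphologyEx(m,cv2.MORPH_OPEN,np.ones((3,3)))
    n,L,st,_=cv2.connectedComponentsWithStats(m);l=1+np.argmax(st[1:,4])
    print(lo,cv2.minAreaRect(w[L.ravel()==l][:,:2].astype(np.float32)))
pic,dd=env.camera('wrist'); cv2.imwrite('pics/w1.png',pic[:,:,::-1])
E
```

```text
[ 0.44655043 -0.05428903  0.08360958] 89.07203750874285
0.006 ((0.4494766891002655, -0.05391301214694977), (0.11067334562540054, 0.07989548146724701), 89.51303100585938)
0.0115 ((0.4497716724872589, -0.05473267287015915), (0.058166343718767166, 0.08213287591934204), 0.6904010772705078)
0.015 ((0.4499439299106598, -0.05438598245382309), (0.07778938114643097, 0.04941360279917717), 88.93651580810547)
```

View pics/w1.png

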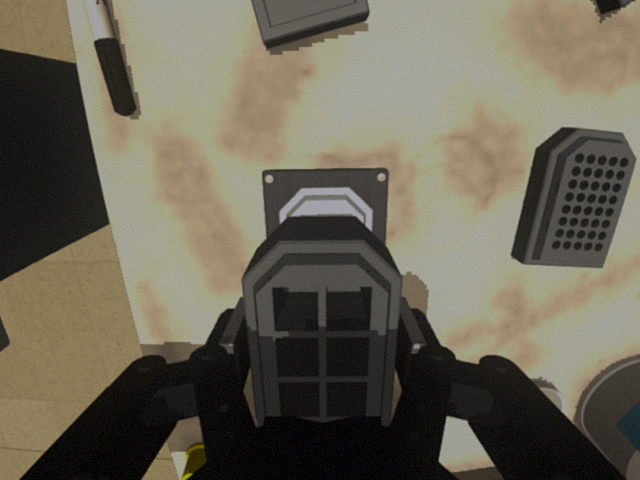

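The block is held level above the nest (base cols 263–388, centre about 325; block centre about 322), so the tool needs about 3 mm in +x. I correct that and descend.

servo_tool(
  moves=[
    {"gripper": 1, "tx": 0.04, "ty": 0.15, "tz": 0.6, "twist": -0.06},
    {"gripper": 1, "tx": 0, "ty": 0, "tz": 1, "twist": 0},
    {"gripper": 1, "tx": 0, "ty": 0, "tz": 0.9, "twist": 0},
    {"gripper": 1, "tx": 0, "ty": 0, "tz": 0, "twist": 0},
  ],
)

```text
t: 9.18
position: [0.4493, -0.0516, 0.032]
eef_rot: [-2.223, -2.215, 0.003]
ft_force: [0.1, -0.9, -2.1]
gripper_width: 0.693
gripper_force: 44.4
```

servo_tool(
  moves=[
    {"gripper": 1, "tx": 0, "ty": 0, "tz": 0.2, "twist": 0},
    {"gripper": 1, "tx": 0, "ty": 0, "tz": 0.2, "twist": 0},
    {"gripper": 1, "tx": 0, "ty": 0, "tz": 0.15, "twist": 0},
    {"gripper": 1, "tx": 0, "ty": 0, "tz": 0, "twist": 0},
  ],
)

```text
t: 9.68
position: [0.4505, -0.0524, 0.0227]
eef_rot: [-2.227, -2.216, 0.0]
ft_force: [0.9, -0.6, -1.7]
gripper_width: 0.694
gripper_force: 44.4
```

servo_tool(
  moves=[
    {"gripper": 1, "tx": -0.05, "ty": -0.04, "tz": 0.13, "twist": 0},
    {"gripper": 1, "tx": 0, "ty": 0, "tz": 0.13, "twist": 0},
    {"gripper": 1, "tx": 0, "ty": 0, "tz": 0, "twist": 0},
  ],
)

```text
t: 10.05
position: [0.4497, -0.0535, 0.0182]
eef_rot: [2.227, 2.215, 0.0]
ft_force: [-2.3, -0.5, 7.1]
gripper_width: 0.693
gripper_force: 45.4
```

servo_tool(
  moves=[
    {"gripper": -1, "tx": 0, "ty": 0, "tz": 0, "twist": 0},
    {"gripper": -1, "tx": 0, "ty": 0, "tz": 0, "twist": 0},
    {"gripper": -1, "tx": 0, "ty": 0, "tz": 0, "twist": 0},
    {"gripper": -1, "tx": 0, "ty": 0, "tz": -0.5, "twist": 0},
    {"gripper": -1, "tx": 0, "ty": 0, "tz": -1, "twist": 0},
    {"gripper": -1, "tx": 0, "ty": 0, "tz": -1, "twist": 0},
    {"gripper": -1, "tx": 0, "ty": 0, "tz": -1, "twist": 0},
    {"gripper": -1, "tx": 0, "ty": 0, "tz": -1, "twist": 0},
  ],
)

```text
t: 11.05
position: [0.4498, -0.0534, 0.1088]
eef_rot: [2.227, 2.216, 0.001]
ft_force: [0.3, -0.9, 0.4]
gripper_width: 0.999
gripper_force: 0.0
```

```bash
python3 - <<'E'
from h import *
p,f,s=pose(); print(p,f)
q=wrist((.4495,-.054),.03,'pics/w2.png',zmax=.075)
plan((.6186,.1475,.12,122.8))
E
```

```text
[ 0.44981089 -0.05339106  0.10880976] 89.7127168905305
wrist rect [ 0.45   -0.0543] [0.0604 0.0902] yaw 0.21 z [0.032  0.0476 0.0517] 9816
to [6.186e-01 1.475e-01 1.200e-01 1.228e+02] n 14
[0.72, 0.59, -0.03, -0.27]
[0.7, 0.62, -0.03, -0.27]
[0.67, 0.65, -0.03, -0.27]
[0.64, 0.68, -0.03, -0.27]
[0.61, 0.7, -0.03, -0.27]
[0.58, 0.73, -0.03, -0.27]
[0.55, 0.75, -0.03, -0.27]
[0.52, 0.77, -0.03, -0.27]
[0.49, 0.79, -0.03, -0.27]
[0.46, 0.81, -0.03, -0.27]
[0.42, 0.83, -0.03, -0.27]
[0.39, 0.85, -0.03, -0.27]
[0.35, 0.86, -0.03, -0.27]
[0.32, 0.88, -0.03, -0.27]
```

View pics/w2.png

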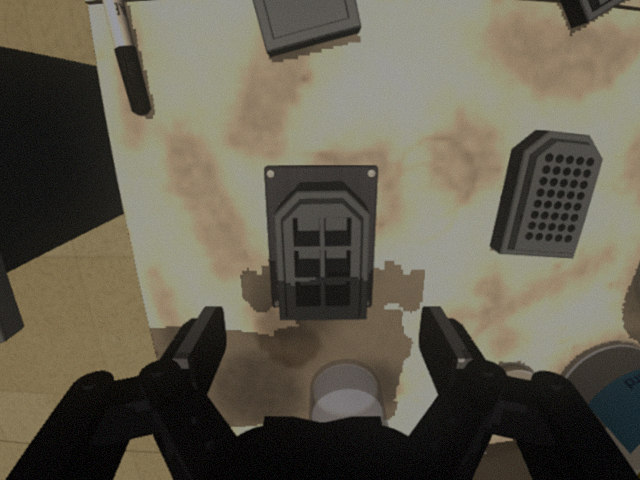

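The block is seated level on the nest: its top is at 52 mm as expected, with the cut corners over the nest's. On to the twelve-well plate.

servo_tool(
  moves=[
    {"gripper": -1, "tx": 0.72, "ty": 0.59, "tz": -0.03, "twist": -0.27},
    {"gripper": -1, "tx": 0.7, "ty": 0.62, "tz": -0.03, "twist": -0.27},
    {"gripper": -1, "tx": 0.67, "ty": 0.65, "tz": -0.03, "twist": -0.27},
    {"gripper": -1, "tx": 0.64, "ty": 0.68, "tz": -0.03, "twist": -0.27},
    {"gripper": -1, "tx": 0.61, "ty": 0.7, "tz": -0.03, "twist": -0.27},
    {"gripper": -1, "tx": 0.58, "ty": 0.73, "tz": -0.03, "twist": -0.27},
    {"gripper": -1, "tx": 0.55, "ty": 0.75, "tz": -0.03, "twist": -0.27},
    {"gripper": -1, "tx": 0.52, "ty": 0.77, "tz": -0.03, "twist": -0.27},
  ],
)

```text
t: 12.1
position: [0.5462, 0.0619, 0.1123]
eef_rot: [1.837, 2.548, 0.0]
ft_force: [-0.6, 0.6, 0.2]
gripper_width: 1.004
gripper_force: 0.0
```

servo_tool(
  moves=[
    {"gripper": -1, "tx": 0.49, "ty": 0.79, "tz": -0.03, "twist": -0.27},
    {"gripper": -1, "tx": 0.46, "ty": 0.81, "tz": -0.03, "twist": -0.27},
    {"gripper": -1, "tx": 0.42, "ty": 0.83, "tz": -0.03, "twist": -0.27},
    {"gripper": -1, "tx": 0.39, "ty": 0.85, "tz": -0.03, "twist": -0.27},
    {"gripper": -1, "tx": 0.35, "ty": 0.86, "tz": -0.03, "twist": -0.27},
    {"gripper": -1, "tx": 0.32, "ty": 0.88, "tz": -0.03, "twist": -0.27},
    {"gripper": -1, "tx": 0, "ty": 0, "tz": 0, "twist": 0},
  ],
)

```text
t: 12.98
position: [0.6185, 0.1478, 0.1158]
eef_rot: [1.516, 2.751, 0.001]
ft_force: [0.2, -0.0, -0.2]
gripper_width: 0.999
gripper_force: 0.0
```

```bash
python3 - <<'E'
from h import *
p,f,s=pose(); print(p,f)
q=wrist((.6186,.1475),.006,zmax=.04)
plan((.6186,.1475,.003,122.8))
E
```

```text
[0.6184872  0.14777069 0.11577444] 122.29592646429346
wrist rect [0.6193 0.1476] [0.0602 0.0909] yaw 32.9 z [0.0082 0.0216 0.0239] 8979
to [6.186e-01 1.475e-01 3.000e-03 1.228e+02] n 6
[-0.0, 0.01, 0.94, -0.01]
[-0.0, 0.01, 0.94, -0.01]
[-0.0, 0.01, 0.94, -0.01]
[-0.0, 0.01, 0.94, -0.01]
[-0.0, 0.01, 0.94, -0.01]
[-0.0, 0.01, 0.94, -0.01]
```

```bash
python3 - <<'E'
from h import *
c=cal('wrist'); s=env.state(); pic,d=env.camera('wrist')
P=cloud(d,'wrist',c); T=cv2.Rodrigues(s['eef_rot'])[0]
Q=(P-s['position'])@T
for r,cc in ((slice(300,400),slice(190,230)),(slice(300,400),slice(415,460))):
    q=Q[r,cc].reshape(-1,3); q=q[(q[:,2]<.04)&(d[r,cc].ravel()>0)]
    print(np.percentile(q[:,2],[50,90,98,100]).round(4), q[np.argmax(q[:,2])].round(4),np.percentile(q[:,0],[2,98]))
E
```

```text
[-0.0339 -0.0183 -0.0139 -0.0116] [ 0.0005 -0.0426 -0.0116] [-0.00962508  0.01746398]
[-0.0358 -0.019  -0.0143 -0.0113] [-0.0055  0.0432 -0.0113] [-0.00957252  0.01748993]
```

servo_tool(
  moves=[
    {"gripper": -1, "tx": 0, "ty": 0.02, "tz": 0.95, "twist": -0.05},
    {"gripper": -1, "tx": 0, "ty": 0.01, "tz": 0.95, "twist": 0},
    {"gripper": -1, "tx": 0, "ty": 0, "tz": 0.95, "twist": 0},
    {"gripper": -1, "tx": 0, "ty": 0, "tz": 0.95, "twist": 0},
    {"gripper": -1, "tx": 0, "ty": 0, "tz": 0.95, "twist": 0},
    {"gripper": -1, "tx": 0, "ty": 0, "tz": 0.9, "twist": 0},
    {"gripper": -1, "tx": 0, "ty": 0, "tz": 0, "twist": 0},
  ],
)

```text
t: 13.95
position: [0.6157, 0.1458, 0.0015]
eef_rot: [-1.508, -2.753, 0.005]
ft_force: [0.1, -0.6, 0.4]
gripper_width: 1.001
gripper_force: 0.0
```

servo_tool(
  moves=[
    {"gripper": -1, "tx": 0, "ty": 0, "tz": 0.2, "twist": 0},
    {"gripper": -1, "tx": 0, "ty": 0, "tz": 0, "twist": 0},
  ],
)

```text
t: 14.2
position: [0.6182, 0.1468, -0.0005]
eef_rot: [1.508, 2.755, 0.001]
ft_force: [-0.6, 0.0, 1.2]
gripper_width: 0.999
gripper_force: 0.0
```

servo_tool(
  moves=[
    {"gripper": 1, "tx": 0, "ty": 0, "tz": 0.07, "twist": 0},
    {"gripper": 1, "tx": 0, "ty": 0, "tz": 0, "twist": 0},
    {"gripper": 1, "tx": 0, "ty": 0, "tz": 0, "twist": 0},
    {"gripper": 1, "tx": 0, "ty": 0, "tz": 0, "twist": 0},
  ],
  newtons=40,
)

```text
t: 14.7
position: [0.6184, 0.147, -0.0019]
eef_rot: [1.507, 2.755, 0.001]
ft_force: [-1.2, 0.1, 4.1]
gripper_width: 0.693
gripper_force: 44.2
```

```bash
python3 - <<'E'
from h import *
p,f,s=pose(); print(p,f,s['gripper_width'],s['ft_force'])
plan((p[0],p[1],.11,f),(.45,-.0535,.11,89.9))
E
```

```text
[ 0.61836763  0.14696967 -0.00185177] 122.63290030299653 0.6932531340858546 [-1.21501497  0.0832846   4.11532698]
to [6.184000e-01 1.470000e-01 1.100000e-01 1.226329e+02] n 6
[0.0, 0.0, -0.93, -0.0]
[0.0, 0.0, -0.93, -0.0]
[0.0, 0.0, -0.93, -0.0]
[0.0, 0.0, -0.93, -0.0]
[0.0, 0.0, -0.93, -0.0]
[0.0, 0.0, -0.93, -0.0]
to [ 4.50e-01 -5.35e-02  1.10e-01  8.99e+01] n 14
[-0.28, -0.89, -0.0, 0.27]
[-0.31, -0.88, -0.0, 0.27]
[-0.35, -0.87, -0.0, 0.27]
[-0.39, -0.85, -0.0, 0.27]
[-0.42, -0.84, -0.0, 0.27]
[-0.45, -0.82, -0.0, 0.27]
[-0.49, -0.8, -0.0, 0.27]
[-0.52, -0.78, -0.0, 0.27]
[-0.55, -0.76, -0.0, 0.27]
[-0.58, -0.73, -0.0, 0.27]
[-0.61, -0.71, -0.0, 0.27]
[-0.64, -0.68, -0.0, 0.27]
[-0.67, -0.66, -0.0, 0.27]
[-0.69, -0.63, -0.0, 0.27]
```

servo_tool(
  moves=[
    {"gripper": 1, "tx": 0, "ty": 0, "tz": -0.6, "twist": 0},
    {"gripper": 1, "tx": 0, "ty": 0, "tz": -1, "twist": 0},
    {"gripper": 1, "tx": 0, "ty": 0, "tz": -1, "twist": 0},
    {"gripper": 1, "tx": 0, "ty": 0, "tz": -1, "twist": 0},
    {"gripper": 1, "tx": 0, "ty": 0, "tz": -1, "twist": 0},
    {"gripper": 1, "tx": 0, "ty": 0, "tz": -1, "twist": 0},
  ],
)

```text
t: 15.45
position: [0.6175, 0.1468, 0.1103]
eef_rot: [-1.508, -2.756, 0.001]
ft_force: [0.2, 1.1, -0.9]
gripper_width: 0.691
gripper_force: 43.6
```

servo_tool(
  moves=[
    {"gripper": 1, "tx": -0.28, "ty": -0.89, "tz": 0, "twist": 0.27},
    {"gripper": 1, "tx": -0.31, "ty": -0.88, "tz": 0, "twist": 0.27},
    {"gripper": 1, "tx": -0.35, "ty": -0.87, "tz": 0, "twist": 0.27},
    {"gripper": 1, "tx": -0.39, "ty": -0.85, "tz": 0, "twist": 0.27},
    {"gripper": 1, "tx": -0.42, "ty": -0.84, "tz": 0, "twist": 0.27},
    {"gripper": 1, "tx": -0.45, "ty": -0.82, "tz": 0, "twist": 0.27},
    {"gripper": 1, "tx": -0.49, "ty": -0.8, "tz": 0, "twist": 0.27},
    {"gripper": 1, "tx": -0.52, "ty": -0.78, "tz": 0, "twist": 0.27},
  ],
)

```text
t: 16.45
position: [0.5208, 0.0311, 0.1095]
eef_rot: [1.936, 2.474, 0.0]
ft_force: [0.3, -0.1, -0.2]
gripper_width: 0.688
gripper_force: 43.6
```

servo_tool(
  moves=[
    {"gripper": 1, "tx": -0.55, "ty": -0.76, "tz": 0, "twist": 0.27},
    {"gripper": 1, "tx": -0.58, "ty": -0.73, "tz": 0, "twist": 0.27},
    {"gripper": 1, "tx": -0.61, "ty": -0.71, "tz": 0, "twist": 0.27},
    {"gripper": 1, "tx": -0.64, "ty": -0.68, "tz": 0, "twist": 0.27},
    {"gripper": 1, "tx": -0.67, "ty": -0.66, "tz": 0, "twist": 0.27},
    {"gripper": 1, "tx": -0.69, "ty": -0.63, "tz": 0, "twist": 0.27},
    {"gripper": 1, "tx": 0, "ty": 0, "tz": 0, "twist": 0},
    {"gripper": 1, "tx": 0, "ty": 0, "tz": 0, "twist": 0},
  ],
)

```text
t: 17.45
position: [0.4501, -0.0542, 0.1097]
eef_rot: [2.219, 2.224, 0.001]
ft_force: [0.4, 0.2, -1.0]
gripper_width: 0.691
gripper_force: 43.6
```

```bash
python3 - <<'E'
from h import *
p,f,s=pose(); print(p,f,s['gripper_width'])
plan((.45,-.0545,p[2],90))
pic,d=env.camera('wrist'); cv2.imwrite('pics/w3.png',pic[:,:,::-1])
E
```

```text
[ 0.45009555 -0.05419683  0.10966843] 90.12613284807688 0.6905456315245178
to [ 4.500e-01 -5.450e-02  1.097e-01  9.000e+01] n 1
[-0.02, -0.0, -0.0, 0.01]
```

View pics/w3.png

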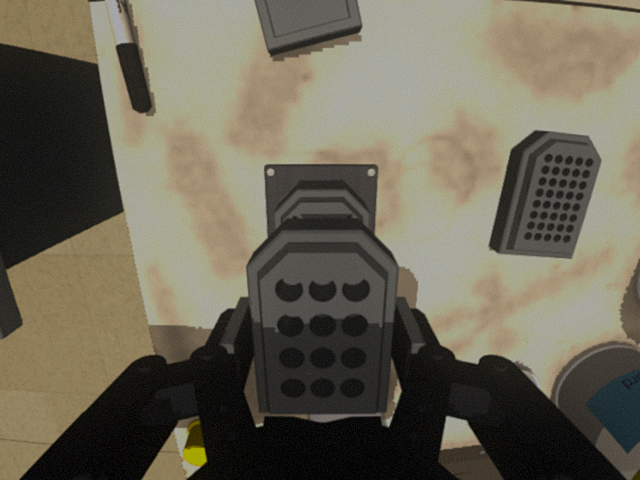

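The twelve-well plate is aligned over the block (plate centre col 322, base cols 265–377, centre 321). I lower it.

servo_tool(
  moves=[
    {"gripper": 1, "tx": -0.02, "ty": 0, "tz": 0.8, "twist": 0},
    {"gripper": 1, "tx": 0, "ty": 0, "tz": 1, "twist": 0},
    {"gripper": 1, "tx": 0, "ty": 0, "tz": 0.8, "twist": 0},
    {"gripper": 1, "tx": 0, "ty": 0, "tz": 0.2, "twist": 0},
    {"gripper": 1, "tx": 0, "ty": 0, "tz": 0.2, "twist": 0},
    {"gripper": 1, "tx": 0, "ty": 0, "tz": 0, "twist": 0},
  ],
)

```text
t: 18.25
position: [0.4501, -0.0544, 0.0497]
eef_rot: [2.218, 2.224, 0.001]
ft_force: [0.1, -0.7, -0.4]
gripper_width: 0.691
gripper_force: 43.6
```

servo_tool(
  moves=[
    {"gripper": 1, "tx": 0, "ty": 0, "tz": 0.1, "twist": 0},
    {"gripper": 1, "tx": 0, "ty": 0, "tz": 0.1, "twist": 0},
    {"gripper": 1, "tx": 0, "ty": 0, "tz": 0, "twist": 0},
  ],
)

```text
t: 18.62
position: [0.4496, -0.0545, 0.0455]
eef_rot: [-2.219, -2.224, 0.0]
ft_force: [0.5, -0.4, -0.8]
gripper_width: 0.693
gripper_force: 43.6
```

servo_tool(
  moves=[
    {"gripper": 1, "tx": 0, "ty": 0, "tz": 0.1, "twist": 0},
    {"gripper": 1, "tx": 0, "ty": 0, "tz": 0.02, "twist": 0},
  ],
)

```text
t: 18.88
position: [0.4499, -0.0546, 0.0441]
eef_rot: [2.218, 2.224, 0.001]
ft_force: [-2.7, 1.5, 12.9]
gripper_width: 0.69
gripper_force: 45.0
```

servo_tool(
  moves=[
    {"gripper": -1, "tx": 0, "ty": 0, "tz": -0.03, "twist": 0},
    {"gripper": -1, "tx": 0, "ty": 0, "tz": 0, "twist": 0},
    {"gripper": -1, "tx": 0, "ty": 0, "tz": 0, "twist": 0},
    {"gripper": -1, "tx": 0, "ty": 0, "tz": -0.5, "twist": 0},
    {"gripper": -1, "tx": 0, "ty": 0, "tz": -1, "twist": 0},
    {"gripper": -1, "tx": 0, "ty": 0, "tz": -1, "twist": 0},
    {"gripper": -1, "tx": 0, "ty": 0, "tz": -1, "twist": 0},
    {"gripper": -1, "tx": 0, "ty": 0, "tz": -1, "twist": 0},
  ],
)

```text
t: 19.88
position: [0.4497, -0.0545, 0.135]
eef_rot: [2.218, 2.224, 0.001]
ft_force: [0.5, -0.5, -0.2]
gripper_width: 1.001
gripper_force: 0.0
```

```bash
python3 - <<'E'
from h import *
p,f,s=pose(); print(p,f)
q=wrist((.4495,-.054),.05,'pics/w4.png',zmax=.09)
t=q[q[:,2]>.066]; A=np.c_[t[:,0]-.45,t[:,1]+.054,np.ones(len(t))]; print('plane',np.linalg.lstsq(A,t[:,2],rcond=None)[0])
plan((.6155,-.0185,.12,85.6))
E
```

```text
[ 0.44969911 -0.05452342  0.13497625] 90.13974140323435
wrist rect [ 0.4501 -0.0544] [0.0605 0.091 ] yaw 0.35 z [0.0542 0.0676 0.0698] 10998
plane [ 0.00089245 -0.00239386  0.06854389]
to [ 6.155e-01 -1.850e-02  1.200e-01  8.560e+01] n 9
[0.2, 0.91, 0.1, 0.06]
[0.21, 0.91, 0.1, 0.06]
[0.21, 0.91, 0.1, 0.06]
[0.22, 0.91, 0.1, 0.06]
[0.23, 0.9, 0.1, 0.06]
[0.24, 0.9, 0.1, 0.06]
[0.25, 0.9, 0.1, 0.06]
[0.25, 0.9, 0.1, 0.06]
[0.26, 0.9, 0.1, 0.06]
```

View pics/w4.png

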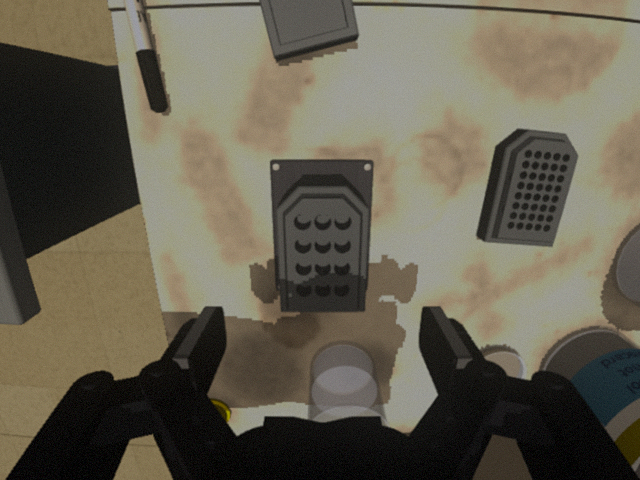

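The twelve-well plate is down and level: top at 70 mm, tilt about 0. Next the forty-well plate.

servo_tool(
  moves=[
    {"gripper": -1, "tx": 0.2, "ty": 0.91, "tz": 0.1, "twist": 0.06},
    {"gripper": -1, "tx": 0.21, "ty": 0.91, "tz": 0.1, "twist": 0.06},
    {"gripper": -1, "tx": 0.21, "ty": 0.91, "tz": 0.1, "twist": 0.06},
    {"gripper": -1, "tx": 0.22, "ty": 0.91, "tz": 0.1, "twist": 0.06},
    {"gripper": -1, "tx": 0.23, "ty": 0.9, "tz": 0.1, "twist": 0.06},
    {"gripper": -1, "tx": 0.24, "ty": 0.9, "tz": 0.1, "twist": 0.06},
    {"gripper": -1, "tx": 0.25, "ty": 0.9, "tz": 0.1, "twist": 0.06},
    {"gripper": -1, "tx": 0.25, "ty": 0.9, "tz": 0.1, "twist": 0.06},
  ],
)

```text
t: 20.92
position: [0.5967, -0.0218, 0.1158]
eef_rot: [-2.296, -2.142, 0.002]
ft_force: [0.3, 1.0, 0.4]
gripper_width: 1.003
gripper_force: 0.0
```

servo_tool(
  moves=[
    {"gripper": -1, "tx": 0.26, "ty": 0.9, "tz": 0.1, "twist": 0.06},
    {"gripper": -1, "tx": 0, "ty": 0, "tz": 0, "twist": 0},
    {"gripper": -1, "tx": 0, "ty": 0, "tz": 0, "twist": 0},
  ],
)

```text
t: 21.3
position: [0.6131, -0.0184, 0.1145]
eef_rot: [-2.305, -2.132, 0.003]
ft_force: [0.3, -0.5, -0.3]
gripper_width: 1.004
gripper_force: 0.0
```

```bash
python3 - <<'E'
from h import *
p,f,s=pose(); print(p,f)
q=wrist((.6155,-.0185),.006,zmax=.04)
plan((.6155,-.0185,-.001,85.6))
E
```

```text
[ 0.61309191 -0.01836817  0.11452305] 85.51895835187635
wrist rect [ 0.6146 -0.0198] [0.0907 0.0601] yaw -4.23 z [0.0112 0.0216 0.0238] 9061
to [ 6.155e-01 -1.850e-02 -1.000e-03  8.560e+01] n 6
[0.0, 0.02, 0.97, -0.0]
[0.0, 0.02, 0.97, -0.0]
[0.0, 0.02, 0.97, -0.0]
[0.0, 0.02, 0.97, -0.0]
[0.0, 0.02, 0.97, -0.0]
[0.0, 0.02, 0.97, -0.0]
```

servo_tool(
  moves=[
    {"gripper": -1, "tx": -0.05, "ty": 0.05, "tz": 0.95, "twist": 0},
    {"gripper": -1, "tx": 0, "ty": 0, "tz": 0.95, "twist": 0},
    {"gripper": -1, "tx": 0, "ty": 0, "tz": 0.95, "twist": 0},
    {"gripper": -1, "tx": 0, "ty": 0, "tz": 0.95, "twist": 0},
    {"gripper": -1, "tx": 0, "ty": 0, "tz": 0.95, "twist": 0},
    {"gripper": -1, "tx": 0, "ty": 0, "tz": 0.95, "twist": 0},
    {"gripper": -1, "tx": 0, "ty": 0, "tz": 0, "twist": 0},
  ],
)

```text
t: 22.22
position: [0.6124, -0.0197, 0.0005]
eef_rot: [-2.305, -2.13, 0.004]
ft_force: [-0.1, 0.3, 1.2]
gripper_width: 1.003
gripper_force: 0.0
```

servo_tool(
  moves=[
    {"gripper": 1, "tx": 0, "ty": 0, "tz": 0, "twist": 0},
    {"gripper": 1, "tx": 0, "ty": 0, "tz": 0, "twist": 0},
    {"gripper": 1, "tx": 0, "ty": 0, "tz": 0, "twist": 0},
    {"gripper": 1, "tx": 0, "ty": 0, "tz": 0, "twist": 0},
  ],
  newtons=40,
)

```text
t: 22.72
position: [0.6157, -0.0197, 0.0032]
eef_rot: [2.306, 2.131, 0.003]
ft_force: [-1.1, 0.8, 6.0]
gripper_width: 0.687
gripper_force: 44.0
```

```bash
python3 - <<'E'
from h import *
p,f,s=pose(); print(p,f,s['gripper_width'],s['ft_force'])
plan((p[0],p[1],.13,f),(.45,-.0544,.13,90.1))
E
```

```text
[ 0.61574696 -0.01972872  0.00315366] 85.50048477182932 0.686851712702564 [-1.06938411  0.76063257  6.01499072]
to [ 6.15700e-01 -1.97000e-02  1.30000e-01  8.55005e+01] n 7
[0.0, 0.0, -0.91, -0.0]
[0.0, 0.0, -0.91, -0.0]
[0.0, 0.0, -0.91, -0.0]
[0.0, 0.0, -0.91, -0.0]
[0.0, 0.0, -0.91, -0.0]
[0.0, 0.0, -0.91, -0.0]
[0.0, 0.0, -0.91, -0.0]
to [ 4.50e-01 -5.44e-02  1.30e-01  9.01e+01] n 9
[-0.26, -0.9, -0.0, -0.06]
[-0.26, -0.91, -0.0, -0.06]
[-0.25, -0.91, -0.0, -0.06]
[-0.24, -0.91, -0.0, -0.06]
[-0.23, -0.91, -0.0, -0.06]
[-0.22, -0.91, -0.0, -0.06]
[-0.22, -0.92, -0.0, -0.06]
[-0.21, -0.92, -0.0, -0.06]
[-0.2, -0.92, -0.0, -0.06]
```

servo_tool(
  moves=[
    {"gripper": 1, "tx": 0, "ty": 0, "tz": -0.4, "twist": 0},
    {"gripper": 1, "tx": 0, "ty": 0, "tz": -1, "twist": 0},
    {"gripper": 1, "tx": 0, "ty": 0, "tz": -1, "twist": 0},
    {"gripper": 1, "tx": 0, "ty": 0, "tz": -1, "twist": 0},
    {"gripper": 1, "tx": 0, "ty": 0, "tz": -1, "twist": 0},
    {"gripper": 1, "tx": 0, "ty": 0, "tz": -1, "twist": 0},
    {"gripper": 1, "tx": 0, "ty": 0, "tz": -1, "twist": 0},
    {"gripper": 1, "tx": 0, "ty": 0, "tz": 0, "twist": 0},
  ],
)

```text
t: 23.72
position: [0.616, -0.0197, 0.1315]
eef_rot: [2.305, 2.131, 0.004]
ft_force: [0.9, 0.3, -0.9]
gripper_width: 0.695
gripper_force: 43.4
```

```bash
python3 - <<'E'
from h import *
p,f,s=pose(); print(p,f,s['gripper_width'],s['ft_force'])
plan((.45,-.0544,.13,90.1))
c=cal('wrist'); pic,d=env.camera('wrist'); cv2.imwrite('pics/w5.png',pic[:,:,::-1])
P=cloud(d,'wrist',c); q=P[215:400:1,270:375].reshape(-1,3); q=q[(q[:,2]>p[2]+.005)&(q[:,2]<p[2]+.04)]
h=np.percentile(q[:,2],60); t=q[abs(q[:,2]-h)<.004]
A=np.c_[t[:,:2]-p[:2],np.ones(len(t))]; print('plane',np.linalg.lstsq(A,t[:,2],rcond=None)[0])
E
```

```text
[ 0.6159995  -0.01968678  0.13152047] 85.50192870092219 0.6953695983907039 [ 0.89718939  0.29024363 -0.92410049]
to [ 4.50e-01 -5.44e-02  1.30e-01  9.01e+01] n 9
[-0.26, -0.9, 0.01, -0.06]
[-0.26, -0.91, 0.01, -0.06]
[-0.25, -0.91, 0.01, -0.06]
[-0.24, -0.91, 0.01, -0.06]
[-0.23, -0.91, 0.01, -0.06]
[-0.22, -0.92, 0.01, -0.06]
[-0.22, -0.92, 0.01, -0.06]
[-0.21, -0.92, 0.01, -0.06]
[-0.2, -0.92, 0.01, -0.06]
plane [ 0.0025212  -0.00085816  0.15039978]
```

View pics/w5.png

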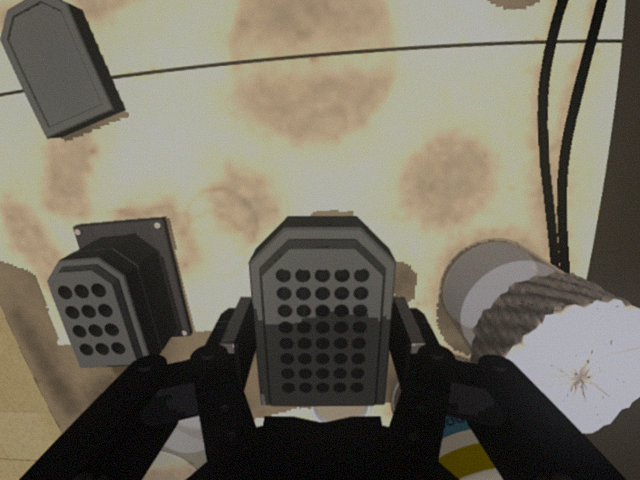

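The forty-well plate is held level with the stack intact at left. I carry it over.

servo_tool(
  moves=[
    {"gripper": 1, "tx": -0.26, "ty": -0.9, "tz": 0.01, "twist": -0.06},
    {"gripper": 1, "tx": -0.26, "ty": -0.91, "tz": 0.01, "twist": -0.06},
    {"gripper": 1, "tx": -0.25, "ty": -0.91, "tz": 0.01, "twist": -0.06},
    {"gripper": 1, "tx": -0.24, "ty": -0.91, "tz": 0.01, "twist": -0.06},
    {"gripper": 1, "tx": -0.23, "ty": -0.91, "tz": 0.01, "twist": -0.06},
    {"gripper": 1, "tx": -0.22, "ty": -0.92, "tz": 0.01, "twist": -0.06},
    {"gripper": 1, "tx": -0.22, "ty": -0.92, "tz": 0.01, "twist": -0.06},
    {"gripper": 1, "tx": -0.21, "ty": -0.92, "tz": 0.01, "twist": -0.06},
  ],
)

```text
t: 24.78
position: [0.4654, -0.0506, 0.1269]
eef_rot: [-2.227, -2.213, 0.002]
ft_force: [-0.8, -0.1, -1.4]
gripper_width: 0.686
gripper_force: 43.3
```

servo_tool(
  moves=[
    {"gripper": 1, "tx": -0.2, "ty": -0.92, "tz": 0.01, "twist": -0.06},
    {"gripper": 1, "tx": 0, "ty": 0, "tz": 0, "twist": 0},
    {"gripper": 1, "tx": 0, "ty": 0, "tz": 0, "twist": 0},
  ],
)

```text
t: 25.15
position: [0.4492, -0.0544, 0.1276]
eef_rot: [2.219, 2.224, 0.001]
ft_force: [0.4, 0.1, -0.4]
gripper_width: 0.69
gripper_force: 43.3
```

```bash
python3 - <<'E'
from h import *
p,f,s=pose(); print(p,f,s['gripper_width'],s['ft_force'])
plan((.45,-.0544,.080,90.1))
E
```

```text
[ 0.44920158 -0.05439115  0.12759855] 90.13572585112021 0.6902900946257303 [ 0.43562325  0.07116294 -0.41153086]
to [ 4.50e-01 -5.44e-02  8.00e-02  9.01e+01] n 3
[-0.0, 0.01, 0.79, 0.0]
[-0.0, 0.01, 0.79, 0.0]
[-0.0, 0.01, 0.79, 0.0]
```

servo_tool(
  moves=[
    {"gripper": 1, "tx": 0, "ty": 0.04, "tz": 0.8, "twist": 0},
    {"gripper": 1, "tx": 0, "ty": 0, "tz": 0.8, "twist": 0},
    {"gripper": 1, "tx": 0, "ty": 0, "tz": 0.8, "twist": 0},
    {"gripper": 1, "tx": 0, "ty": 0, "tz": 0.25, "twist": 0},
    {"gripper": 1, "tx": 0, "ty": 0, "tz": 0.1, "twist": 0},
    {"gripper": 1, "tx": 0, "ty": 0, "tz": 0, "twist": 0},
  ],
)

```text
t: 25.9
position: [0.45, -0.0545, 0.0732]
eef_rot: [2.218, 2.224, 0.001]
ft_force: [0.1, 0.1, -0.3]
gripper_width: 0.682
gripper_force: 43.3
```

servo_tool(
  moves=[
    {"gripper": 1, "tx": 0, "ty": 0, "tz": 0.1, "twist": 0},
    {"gripper": 1, "tx": 0, "ty": 0, "tz": 0.05, "twist": 0},
    {"gripper": 1, "tx": 0, "ty": 0, "tz": 0, "twist": 0},
  ],
)

```text
t: 26.28
position: [0.4494, -0.0545, 0.07]
eef_rot: [2.219, 2.224, 0.0]
ft_force: [-0.5, 0.4, -0.0]
gripper_width: 0.689
gripper_force: 43.3
```

servo_tool(
  moves=[
    {"gripper": 1, "tx": 0, "ty": 0, "tz": 0.1, "twist": 0},
    {"gripper": 1, "tx": 0, "ty": 0, "tz": 0, "twist": 0},
  ],
)

```text
t: 26.52
position: [0.4492, -0.0544, 0.0677]
eef_rot: [-2.218, -2.224, 0.0]
ft_force: [0.5, -0.4, -0.0]
gripper_width: 0.692
gripper_force: 43.3
```

servo_tool(
  moves=[
    {"gripper": 1, "tx": 0, "ty": 0, "tz": 0.06, "twist": 0},
    {"gripper": 1, "tx": 0, "ty": 0, "tz": 0, "twist": 0},
  ],
)

```text
t: 26.78
position: [0.4495, -0.0545, 0.0671]
eef_rot: [2.219, 2.224, 0.0]
ft_force: [-0.9, -0.3, 4.8]
gripper_width: 0.691
gripper_force: 43.8
```

servo_tool(
  moves=[
    {"gripper": 1, "tx": 0, "ty": 0, "tz": 0.03, "twist": 0},
    {"gripper": -1, "tx": 0, "ty": 0, "tz": 0, "twist": 0},
    {"gripper": -1, "tx": 0, "ty": 0, "tz": 0, "twist": 0},
    {"gripper": -1, "tx": 0, "ty": 0, "tz": 0, "twist": 0},
    {"gripper": -1, "tx": 0, "ty": 0, "tz": -0.6, "twist": 0},
    {"gripper": -1, "tx": 0, "ty": 0, "tz": -1, "twist": 0},
    {"gripper": -1, "tx": 0, "ty": 0, "tz": -1, "twist": 0},
    {"gripper": -1, "tx": 0, "ty": 0, "tz": -1, "twist": 0},
  ],
)

```text
t: 27.78
position: [0.4496, -0.0545, 0.1395]
eef_rot: [2.218, 2.224, 0.001]
ft_force: [-0.1, -0.6, 0.0]
gripper_width: 1.002
gripper_force: 0.0
```

```bash
python3 - <<'E'
from h import *
p,f,s=pose(); print(p,f)
q=wrist((.4495,-.054),.068,zmax=.11)
t=q[q[:,2]>.083]; A=np.c_[t[:,0]-.45,t[:,1]+.054,np.ones(len(t))]; print('plane',np.linalg.lstsq(A,t[:,2],rcond=None)[0])
plan((.4348,.1220,.12,103.7))
E
```

```text
[ 0.44959599 -0.05446304  0.1395105 ] 90.14191498980946
wrist rect [ 0.4498 -0.0545] [0.0605 0.0905] yaw 0.27 z [0.0751 0.0856 0.0877] 12158
plane [ 0.00154107 -0.00212521  0.08630555]
to [  0.4348   0.122    0.12   103.7   ] n 9
[0.98, -0.09, 0.12, -0.18]
[0.98, -0.06, 0.12, -0.18]
[0.98, -0.04, 0.12, -0.18]
[0.99, -0.01, 0.12, -0.18]
[0.99, 0.01, 0.12, -0.18]
[0.98, 0.04, 0.12, -0.18]
[0.98, 0.07, 0.12, -0.18]
[0.98, 0.09, 0.12, -0.18]
[0.98, 0.12, 0.12, -0.18]
```

The forty-well plate is seated, top at 88 mm and level. Next the lid.

servo_tool(
  moves=[
    {"gripper": -1, "tx": 0.98, "ty": -0.09, "tz": 0, "twist": -0.18},
    {"gripper": -1, "tx": 0.98, "ty": -0.06, "tz": 0, "twist": -0.18},
    {"gripper": -1, "tx": 0.98, "ty": -0.04, "tz": 0.12, "twist": -0.18},
    {"gripper": -1, "tx": 0.99, "ty": -0.01, "tz": 0.12, "twist": -0.18},
    {"gripper": -1, "tx": 0.99, "ty": 0.01, "tz": 0.2, "twist": -0.18},
    {"gripper": -1, "tx": 0.98, "ty": 0.04, "tz": 0.2, "twist": -0.18},
    {"gripper": -1, "tx": 0.98, "ty": 0.07, "tz": 0.2, "twist": -0.18},
    {"gripper": -1, "tx": 0.98, "ty": 0.09, "tz": 0.2, "twist": -0.18},
  ],
)

```text
t: 28.82
position: [0.4344, 0.103, 0.1174]
eef_rot: [1.965, 2.451, 0.001]
ft_force: [-0.2, 0.5, -0.0]
gripper_width: 0.995
gripper_force: 0.0
```

servo_tool(
  moves=[
    {"gripper": -1, "tx": 0.98, "ty": 0.12, "tz": 0.12, "twist": -0.18},
    {"gripper": -1, "tx": 0, "ty": 0, "tz": 0, "twist": 0},
    {"gripper": -1, "tx": 0, "ty": 0, "tz": 0, "twist": 0},
  ],
)

```text
t: 29.2
position: [0.4325, 0.1216, 0.115]
eef_rot: [1.933, 2.476, -0.0]
ft_force: [-0.9, 0.9, -0.2]
gripper_width: 1.004
gripper_force: 0.0
```

```bash
python3 - <<'E'
from h import *
p,f,s=pose(); print(p,f)
q=wrist((.4348,.1229),.006,zmax=.04)
plan((.4348,.1229,0,103.7))
E
```

```text
[0.43248785 0.12160291 0.11502403] 104.04819463941237
wrist rect [0.4347 0.1222] [0.0601 0.0913] yaw 13.66 z [0.014  0.0158 0.0176] 9069
to [  0.4348   0.1229   0.     103.7   ] n 6
[0.01, 0.02, 0.96, 0.01]
[0.01, 0.02, 0.96, 0.01]
[0.01, 0.02, 0.96, 0.01]
[0.01, 0.02, 0.96, 0.01]
[0.01, 0.02, 0.96, 0.01]
[0.01, 0.02, 0.96, 0.01]
```

servo_tool(
  moves=[
    {"gripper": -1, "tx": 0.01, "ty": 0.06, "tz": 0.96, "twist": 0.04},
    {"gripper": -1, "tx": 0, "ty": 0.06, "tz": 0.96, "twist": 0},
    {"gripper": -1, "tx": 0, "ty": 0, "tz": 0.96, "twist": 0},
    {"gripper": -1, "tx": 0, "ty": 0, "tz": 0.96, "twist": 0},
    {"gripper": -1, "tx": 0, "ty": 0, "tz": 0.96, "twist": 0},
    {"gripper": -1, "tx": 0, "ty": 0, "tz": 0.9, "twist": 0},
    {"gripper": -1, "tx": 0, "ty": 0, "tz": 0, "twist": 0},
  ],
)

```text
t: 30.12
position: [0.4337, 0.1217, 0.0001]
eef_rot: [-1.941, -2.468, 0.004]
ft_force: [-0.3, -0.5, -0.9]
gripper_width: 1.0
gripper_force: 0.0
```

servo_tool(
  moves=[
    {"gripper": 1, "tx": 0, "ty": 0, "tz": 0, "twist": 0},
    {"gripper": 1, "tx": 0, "ty": 0, "tz": 0, "twist": 0},
    {"gripper": 1, "tx": 0, "ty": 0, "tz": 0, "twist": 0},
    {"gripper": 1, "tx": 0, "ty": 0, "tz": 0, "twist": 0},
  ],
  newtons=40,
)

```text
t: 30.62
position: [0.4356, 0.1227, 0.002]
eef_rot: [1.94, 2.469, 0.002]
ft_force: [-0.4, -1.0, 6.9]
gripper_width: 0.693
gripper_force: 43.6
```

servo_tool(
  moves=[
    {"gripper": 1, "tx": 0, "ty": 0, "tz": -0.4, "twist": 0},
    {"gripper": 1, "tx": 0, "ty": 0, "tz": -1, "twist": 0},
    {"gripper": 1, "tx": 0, "ty": 0, "tz": -1, "twist": 0},
    {"gripper": 1, "tx": 0, "ty": 0, "tz": -1, "twist": 0},
    {"gripper": 1, "tx": 0, "ty": 0, "tz": -1, "twist": 0},
    {"gripper": 1, "tx": 0, "ty": 0, "tz": -1, "twist": 0},
    {"gripper": 1, "tx": 0, "ty": 0, "tz": -1, "twist": 0},
    {"gripper": 1, "tx": 0, "ty": 0, "tz": -1, "twist": 0},
  ],
)

```text
t: 31.62
position: [0.4346, 0.1228, 0.1501]
eef_rot: [1.94, 2.471, 0.001]
ft_force: [0.3, -0.0, -0.1]
gripper_width: 0.688
gripper_force: 43.1
```

```bash
python3 - <<'E'
from h import *
p,f,s=pose(); print(p,f,s['gripper_width'],s['ft_force'])
plan((.4498,-.0545,.14,90.1))
c=cal('wrist'); pic,d=env.camera('wrist')
P=cloud(d,'wrist',c); q=P[215:400:1,270:375].reshape(-1,3); q=q[(q[:,2]>p[2]+.003)&(q[:,2]<p[2]+.04)]
h=np.percentile(q[:,2],60); t=q[abs(q[:,2]-h)<.004]
A=np.c_[t[:,:2]-p[:2],np.ones(len(t))]; print('plane',np.linalg.lstsq(A,t[:,2],rcond=None)[0])
E
```

```text
[0.43458828 0.12281117 0.15009692] 103.73055333677965 0.6875062851774197 [ 0.27760675 -0.02135303 -0.06173103]
to [ 4.498e-01 -5.450e-02  1.400e-01  9.010e+01] n 9
[-0.98, -0.15, 0.06, 0.18]
[-0.98, -0.13, 0.06, 0.18]
[-0.98, -0.1, 0.06, 0.18]
[-0.99, -0.07, 0.06, 0.18]
[-0.99, -0.05, 0.06, 0.18]
[-0.99, -0.02, 0.06, 0.18]
[-0.99, 0.0, 0.06, 0.18]
[-0.99, 0.03, 0.06, 0.18]
[-0.99, 0.06, 0.06, 0.18]
plane [-0.00047072  0.00343509  0.16369436]
```

servo_tool(
  moves=[
    {"gripper": 1, "tx": -0.98, "ty": -0.15, "tz": 0, "twist": 0.18},
    {"gripper": 1, "tx": -0.98, "ty": -0.13, "tz": 0, "twist": 0.18},
    {"gripper": 1, "tx": -0.98, "ty": -0.1, "tz": 0, "twist": 0.18},
    {"gripper": 1, "tx": -0.99, "ty": -0.07, "tz": 0, "twist": 0.18},
    {"gripper": 1, "tx": -0.99, "ty": -0.05, "tz": 0, "twist": 0.18},
    {"gripper": 1, "tx": -0.99, "ty": -0.02, "tz": 0, "twist": 0.18},
    {"gripper": 1, "tx": -0.99, "ty": 0, "tz": 0, "twist": 0.18},
    {"gripper": 1, "tx": -0.99, "ty": 0.03, "tz": 0, "twist": 0.18},
  ],
)

```text
t: 32.67
position: [0.4477, -0.0357, 0.1488]
eef_rot: [-2.196, -2.246, -0.0]
ft_force: [-0.4, 0.2, -1.0]
gripper_width: 0.692
gripper_force: 43.1
```

servo_tool(
  moves=[
    {"gripper": 1, "tx": -0.99, "ty": 0.06, "tz": 0, "twist": 0.18},
    {"gripper": 1, "tx": 0, "ty": 0, "tz": 0, "twist": 0},
    {"gripper": 1, "tx": 0, "ty": 0, "tz": 0, "twist": 0},
  ],
)

```text
t: 33.05
position: [0.4493, -0.0545, 0.1488]
eef_rot: [-2.225, -2.217, -0.0]
ft_force: [-0.0, 0.1, -0.6]
gripper_width: 0.693
gripper_force: 43.1
```

```bash
python3 - <<'E'
from h import *
p,f,s=pose(); print(p,f,s['gripper_width'])
plan((.4498,-.0542,.096,90.1))
E
```

```text
[ 0.44926748 -0.05448583  0.14881067] 89.81704509363368 0.6926984342398839
to [ 4.498e-01 -5.420e-02  9.600e-02  9.010e+01] n 3
[0.0, 0.01, 0.88, -0.01]
[0.0, 0.01, 0.88, -0.01]
[0.0, 0.01, 0.88, -0.01]
```

servo_tool(
  moves=[
    {"gripper": 1, "tx": 0.01, "ty": 0.03, "tz": 0.88, "twist": -0.03},
    {"gripper": 1, "tx": 0, "ty": 0, "tz": 0.88, "twist": 0},
    {"gripper": 1, "tx": 0, "ty": 0, "tz": 0.88, "twist": 0},
    {"gripper": 1, "tx": 0, "ty": 0, "tz": 0.2, "twist": 0},
    {"gripper": 1, "tx": 0, "ty": 0, "tz": 0.1, "twist": 0},
    {"gripper": 1, "tx": 0, "ty": 0, "tz": 0, "twist": 0},
  ],
)

```text
t: 33.8
position: [0.4506, -0.0545, 0.0906]
eef_rot: [2.219, 2.223, 0.001]
ft_force: [0.2, -0.5, -0.8]
gripper_width: 0.692
gripper_force: 43.1
```

servo_tool(
  moves=[
    {"gripper": 1, "tx": 0, "ty": 0, "tz": 0.1, "twist": 0},
    {"gripper": 1, "tx": 0, "ty": 0, "tz": 0.1, "twist": 0},
    {"gripper": 1, "tx": 0, "ty": 0, "tz": 0, "twist": 0},
  ],
)

```text
t: 34.17
position: [0.45, -0.0547, 0.086]
eef_rot: [-2.22, -2.222, 0.0]
ft_force: [-0.8, 0.6, -0.2]
gripper_width: 0.687
gripper_force: 43.1
```

servo_tool(
  moves=[
    {"gripper": 1, "tx": 0, "ty": 0, "tz": 0.06, "twist": 0},
    {"gripper": 1, "tx": 0, "ty": 0, "tz": 0, "twist": 0},
  ],
)

```text
t: 34.42
position: [0.4501, -0.0547, 0.0848]
eef_rot: [-2.22, -2.222, 0.0]
ft_force: [0.4, 0.1, -1.0]
gripper_width: 0.69
gripper_force: 43.1
```

servo_tool(
  moves=[
    {"gripper": 1, "tx": 0, "ty": 0, "tz": 0.06, "twist": 0},
    {"gripper": 1, "tx": 0, "ty": 0, "tz": 0, "twist": 0},
  ],
)

```text
t: 34.67
position: [0.4503, -0.0547, 0.084]
eef_rot: [2.22, 2.222, 0.0]
ft_force: [-0.5, 0.1, 2.5]
gripper_width: 0.692
gripper_force: 43.5
```

Contact at 84 mm, as expected for a seated lid. I press slightly, release and rise.

servo_tool(
  moves=[
    {"gripper": 1, "tx": 0, "ty": 0, "tz": 0.03, "twist": 0},
    {"gripper": -1, "tx": 0, "ty": 0, "tz": 0, "twist": 0},
    {"gripper": -1, "tx": 0, "ty": 0, "tz": 0, "twist": 0},
    {"gripper": -1, "tx": 0, "ty": 0, "tz": 0, "twist": 0},
    {"gripper": -1, "tx": 0, "ty": 0, "tz": -0.6, "twist": 0},
    {"gripper": -1, "tx": 0, "ty": 0, "tz": -1, "twist": 0},
    {"gripper": -1, "tx": 0, "ty": 0, "tz": -1, "twist": 0},
    {"gripper": -1, "tx": 0, "ty": 0, "tz": -1, "twist": 0},
  ],
)

```text
t: 35.67
position: [0.4503, -0.0547, 0.1565]
eef_rot: [2.22, 2.222, 0.001]
ft_force: [0.4, -1.0, -0.3]
gripper_width: 0.998
gripper_force: 0.0
```

servo_tool(
  moves=[
    {"gripper": -1, "tx": 0, "ty": 0, "tz": -1, "twist": 0},
    {"gripper": -1, "tx": 0, "ty": 0, "tz": -1, "twist": 0},
    {"gripper": -1, "tx": 0, "ty": 0, "tz": 0, "twist": 0},
    {"gripper": -1, "tx": 0, "ty": 0, "tz": 0, "twist": 0},
  ],
)

```text
t: 36.17
position: [0.4498, -0.0546, 0.1948]
eef_rot: [-2.22, -2.222, 0.0]
ft_force: [-0.7, 0.4, 0.2]
gripper_width: 1.005
gripper_force: 0.0
```

```bash
python3 - <<'E'
from h import *
p,f,s=pose(); print(p,f)
q=wrist((.4495,-.054),.086,zmax=.12)
t=q[q[:,2]>.094]; A=np.c_[t[:,0]-.45,t[:,1]+.054,np.ones(len(t))]; print('plane',np.linalg.lstsq(A,t[:,2],rcond=None)[0])
p,d=env.camera('side'); a=cv2.resize(p[150:290,280:460,::-1],None,fx=4,fy=4,interpolation=cv2.INTER_CUBIC); cv2.imwrite('pics/s2.png',a)
E
```

```text
[ 0.44983028 -0.05460666  0.19482195] 90.05965886717115
wrist rect [ 0.4506 -0.0543] [0.0602 0.09  ] yaw 0.04 z [0.0959 0.0978 0.0996] 9187
plane [ 0.00147091 -0.00111544  0.09784711]
```

View pics/s2.png

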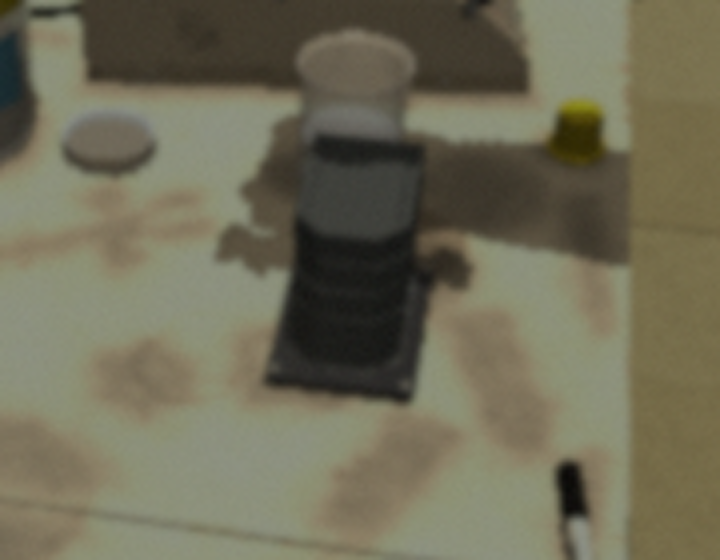

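The lid lies level at 100 mm (it read 2 mm low on the bench too). The stack stands square on the nest (column 270–430), and the beaker and Petri dish are untouched.

```bash
python3 -c "
from cell import env
print(env.sign_off())"
```

```text
the job is handed in; nothing more can be done
None
```

The stack is built on the nest in the order asked (block, twelve-well, forty-well, lid): camera depth checks show each layer at its seated height and level, the trough, beaker and Petri dish were not moved, and I handed the job in at about 36 s.

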